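# Clear the glue-up and lay the new track section

### The arm

A 6-joint arm with a two-finger parallel gripper is mounted at the origin on a cart in front of the work surface, level with it; the furniture and walls round the work are solid. World frame = base frame: x ahead of the robot, y to its left, z up, the work surface at z = 0. Lengths are in m, angles in rad, forces in N, time in s.
With the tool pointing down it reaches from about 0.3 to 0.825 m from the base axis. Payload 5.4 kg.
Tool frame: the origin (TCP) lies at the very end of the fingers, on their centre line; the grasp point (between the pads) lies 19 mm behind it; z points along the fingers, y is the line along which they close (so a half turn about z gives the same grasp; the last joint's range is limited). The gripper opens to 92 mm and grips with 3 to 60 N. Pads are 20 mm wide; open, the fingers measure 128 mm over their backs; the gripper's body (75 mm by 189 mm) begins 69 mm behind the grasp point.
Start: joints at [0.917, 0.158, 1.597, -0, 1.386, -0.21], TCP at [0.247, 0.519, 0.215] pointing down, gripper open.
Joint ranges: [-2.91, 2.91], [-0.94, 2.29], [0.18, 2.7], [-1.29, 4.43], [0.17, 2.64], [-3, 3]. Speed limits (rad/s): [2.57, 2.57, 3.14, 3.14, 3.14, 3.14].

### API

Orientations are given as a rotation vector (axis times angle).
In Python, from workcell import bot gives the robot as it stands. Calls block until the motion is done:
- bot.goto(position, orientation): joint-space move of the TCP to a pose.
- bot.line_to(position, rot=None, max_speed=0.15): straight line of the TCP; rot=None keeps the orientation; max_speed is the mean speed in m/s.
- bot.set_joints(angles): joint-space move.
- bot.set_gripper(opening, newtons=None): opening from 0.0 (shut) to 1.0 (fully open); newtons is the grip in N (None keeps the last); returns when the fingers have stopped.
- bot.hold(seconds).
- bot.inverse_kinematics(position, orientation): joint angles nearest the present ones, or None.
- bot.read_camera(name): name is "scene" or "top" or "wrist"; returns a dict with "pixels" (420x560x3 uint8, blue, green, red), "fx", "fy", "cx", "cy" (pixels), "k1" (the pictures are not rectified: a ray, as slopes to the right and down, at radius r is drawn at 1 + k1 r^2 times it, then the intrinsics apply), "R" (3x3) and "t" (3): a world point X has camera coordinates R X + t. Camera axes: x right, y down, z forward; pixel columns grow to the right and rows downward; lengths in m; the calibration is good to about 2 mm. A picture is of the moment at which its call begins. There is no depth.
A pose or a line that the arm cannot do raises bot.MotionError and nothing moves.
- bot.job_done(): hands the job in; it is judged then, once.
Readings, each from a call of its own:
- bot.current_clock(): time.
- bot.current_joints(): joint angles.
- bot.current_joint_vel(): joint speeds.
- bot.current_effort(): joint torques, N m.
- bot.current_ee_pos(): TCP position.
- bot.current_tool_rot(): TCP orientation.
- bot.current_contact_force(): force on the tool from outside, world axes, zero at the start.
- bot.current_ft_torque(): the same for the moment, N m.
- bot.current_opening(): opening from 0.0 (shut) to 1.0 (fully open).
- bot.current_grip_force(): force on a finger pad.
Only numpy, scipy, OpenCV 4.12 (cv2) and the standard library are available. Lean on these libraries where they do the work, as an engineer would, in place of code of your own. Each camera call takes 0.05 s, during which the arm holds its last target. There are 200 camera calls.

### The job

The glue under the new track section has dried. Take the glue-up apart: put each of the two paint pots that weighted it into the wooden stand bored for its size, lay the wooden press block back in its tray, and lay the track section in the gap of the siding board, flat on the board and in line with the rails on both sides. Keep everything the right way up and do not disturb the goods van that stands on the siding.

Things in the scene. Friction and masses are not known exactly. Their poses are not given: they have to be found in the camera images.
- pot_large: The larger paint pot: closed round glass pot, body 38 mm across and 36 mm high, 50 mm high in all with its cap, about 80 g, upright. At the start it stands on the press block beside the smaller pot, their centres 46 mm apart along the block. Grasp round the body, below the cap. Origin: centre of its underside; z up.
- pot_small: The smaller paint pot: body 31 mm across and 30 mm high, 42 mm high in all with its cap, about 60 g, upright; at the start on the press block beside the larger one. Grasp round the body, below the cap. Origin: centre of its underside; z up.
- press_block: Press block: plain beech block with a thin cork sole, 40 mm (its x) by 88 mm (its y) by 23 mm high, about 90 g. At the start it lies lengthwise on the middle of the track section, carrying the two pots. Origin: centre of its underside; z up. Either way round is the same.
- track_section: Straight model track section with its cork strip glued underneath: 26 mm wide (its x), 132 mm long (its y), 11 mm high, about 45 g. At the start it lies on a grey gluing board (80 x 180 mm, 6 mm thick), its ends showing from under the press block. Origin: centre of its underside; z up. Either way round is the same. Grasp across the 26 mm width with the fingertips down close to the surface.
- stand_large: Fixed pot stand for the larger pot: square wooden block 74 x 74 mm, 18 mm high, with one round bore 46 mm wide in its middle, 9 mm deep (floor of the bore 9 mm above the table), mouth chamfered by 3 mm. Origin: centre of its underside; z up.
- stand_small: Fixed pot stand for the smaller pot: square wooden block 64 x 64 mm, 18 mm high, with one round bore 37.5 mm wide in its middle, 9 mm deep (floor of the bore 9 mm above the table), mouth chamfered by 3 mm; the larger pot does not go in. Origin: centre of its underside; z up.
- block_tray: Fixed dark wooden tray of the press block: inside 54 mm (its x) by 102 mm (its y), floor 6 mm above the table, rim 15 mm above the table; each long side is cut away over its middle 50 mm for the fingers. Origin: centre of its underside; z up.
- siding: Fixed plywood siding board, 80 mm (its x) by 345 mm (its y), 12 mm thick. Along y: a laid track on the +y side (two trees beside it), a short track end with buffer stop on the -y side, both 11 mm high; between them the bare gap, 142 mm long, with a pencilled centre line, for the new section. Origin: middle of the gap, at the board's underside (gap floor at z = 12 mm).
- goods_van: Model goods van, 19 x 71 x 36 mm, that stands loose on the laid track of the siding, about 65 mm or more from the near end of its body to the middle of the gap. Leave it there. Origin: centre of its underside, 23 mm above the table; its y along the track.
Mind the look-alikes: they are no part of the job. What is shaped like the pot_small but yellow is not meant.

How it is judged:
At the end, for the whole second after the job is handed in: Each pot upright, down in the bore of its own stand (8 mm); block flat in its tray (12 mm, 0.12 rad); track section flat in the gap (6 mm across, 10 mm along, 0.09 rad); all at rest; van upright within 15 mm of where it stood (horizontal distance between pot_large and stand_large below 0.008 m and z of pot_large in the frame of stand_large below 0.0125 m and angle between each of pot_large, pot_small's own z axis and vertical below 0.1 rad and horizontal distance between pot_small and stand_small below 0.008 m and z of pot_small in the frame of stand_small below 0.0125 m and horizontal distance between press_block and block_tray below 0.012 m and z of press_block in the frame of block_tray below 0.01 m and angle between the y axis of press_block and the y axis of block_tray, either way round below 0.12 rad and angle between press_block's own z axis and vertical below 0.08 rad and x of track_section in the frame of siding between -0.006 and 0.006 m and y of track_section in the frame of siding between -0.01 and 0.01 m and z of track_section in the frame of siding below 0.0145 m and angle between the y axis of track_section and the y axis of siding, either way round below 0.09 rad and angle between track_section's own z axis and vertical below 0.05 rad and linear speed of each of pot_large, pot_small, press_block, track_section below 0.02 m/s and distance of goods_van from where it was at the start of the episode below 0.015 m and angle between goods_van's own z axis and vertical below 0.15 rad); the robot touches nothing.
It fails at once if a paint pot is tipped over (angle between any of pot_large, pot_small's own z axis and vertical above 0.6 rad).
It fails at once if the press block or the track section is turned over (angle between any of press_block, track_section's own z axis and vertical above 0.8 rad).
It fails at once if the goods van is pushed or knocked over (distance of goods_van from where it was at the start of the episode above 0.02 m or angle between goods_van's own z axis and vertical above 0.4 rad).
It also fails if it takes over 104 s, if anything falls off the work surface, if the arm or the gripper's body presses on something with over 40 N, if the wrist force passes 120 N, or if a joint passes its speed limit or range.

## Working session

There is one attempt and no reset: what is moved stays moved. The work goes in short steps, each a Python script; the robot and the scene stay as the last script left them, time stands still between calls to the robot, and variables do not carry over. Pictures are saved under pics/ and viewed, at most 14 in all, crops included, and the job is handed in when it is done.

```bash
mkdir -p pics; ls
python3 - <<'E'
from workcell import bot
import cv2
for n in ("scene","top","wrist"):
    c=bot.read_camera(n); cv2.imwrite(f"pics/{n}0.png",c["pixels"])
    print(n,c["fx"],c["cx"],c["cy"],c["k1"],c["R"],c["t"])
print(bot.current_tool_rot(),bot.current_clock())
E
```

```text
pics
scene 387.04456823755606 280.50034444633974 209.69240111490075 -0.059476528208972756 [[ 0.75488681 -0.65581638  0.00712635]
 [-0.46737047 -0.54553288 -0.69567142]
 [ 0.46012037  0.52182253 -0.71832478]] [-0.45933974  0.24870251  0.93617244]
top 528.384502950575 286.74072123331825 207.97064067630873 0.023754667855505642 [[ 0.06576403 -0.99783454  0.00114801]
 [-0.97649702 -0.06459432 -0.20562378]
 [ 0.20525267  0.01240163 -0.97863044]] [-0.09300396  0.52106602  1.21054342]
wrist 362.194841776058 282.30834368908484 211.5076448468218 -0.08151371386886434 [[ 0.42884128  0.90337662 -0.00241809]
 [ 0.87493879 -0.41467224  0.25005808]
 [ 0.22489391 -0.1093509  -0.96822782]] [-0.57327886 -0.02830986  0.39116074]
[-6.91319290e-01 -3.06397698e+00  2.17794911e-03] 0.15
```

View pics/top0.png

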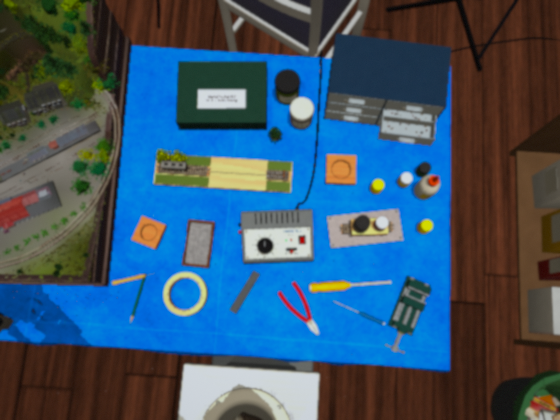

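View pics/scene0.png

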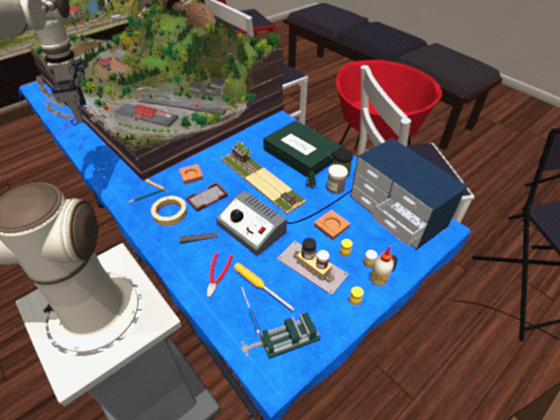

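The top view shows the siding at (223,173), with the glue-up at (365,227) and the dark-capped and white-capped pots on it at (363,224) and (382,224). The orange stands are at (341,169) and (149,232), and the tray is at (199,243). Next I'll convert these to coarse positions and take wrist close-ups.

```bash
cat > h.py <<'E'
from workcell import bot
import numpy as np, cv2
from scipy.spatial.transform import Rotation as Ro
def ray(c,uv):
    K=np.array([[c["fx"],0,c["cx"]],[0,c["fy"],c["cy"]],[0,0,1]])
    p=cv2.undistortPoints(np.array(uv,float).reshape(-1,1,2),K,np.array([c["k1"],0,0,0.]))[:,0]
    R,t=np.array(c["R"]),np.array(c["t"])
    return -R.T@t,np.c_[p,np.ones(len(p))]@R
def plane(c,uv,z):
    o,d=ray(c,uv); return o+d*((z-o[2])/d[:,2])[:,None]
def tri(cs,uvs):   # least-squares meeting point of rays + residual
    A=np.zeros((3,3));b=np.zeros(3);L=[]
    for c,uv in zip(cs,uvs):
        o,d=ray(c,[uv]);d=d[0]/np.linalg.norm(d[0]);P=np.eye(3)-np.outer(d,d);A+=P;b+=P@o;L.append((o,P))
    X=np.linalg.solve(A,b); return X,max(np.linalg.norm(P@(X-o)) for o,P in L)
def down(yaw):  # tool down; closing line (tool y) at angle yaw from world x
    y=np.array([np.cos(yaw),np.sin(yaw),0]);z=np.array([0,0,-1.]);x=np.cross(y,z)
    return Ro.from_matrix(np.c_[x,y,z]).as_rotvec()
def best(pos,yaw):  # half-turn choice with last joint smallest
    q=[(bot.inverse_kinematics(pos,down(a)),a) for a in (yaw,yaw+np.pi)]
    q=[(abs(j[5]),a) for j,a in q if j is not None]
    return min(q)[1]
E
python3 - <<'E'
from h import *
c=bot.read_camera("top")
for n,uv,z in [("siding",(223,173),.012),("glue",(365,229),.01),("stA",(341,169),.018),("stB",(149,232),.018),("tray",(199,243),.01),("capB",(363,224),.09),("capW",(382,224),.085)]:
    print(n,plane(c,[uv],z)[0].round(3))
w=bot.read_camera("wrist"); R,t=np.array(w["R"]),np.array(w["t"])
T=Ro.from_rotvec(bot.current_tool_rot()).as_matrix()
print("cam in tool",T.T@(-R.T@t-bot.current_ee_pos()),"axes",(T.T@R.T).round(2))
E
```

```text
siding [0.614 0.108 0.012]
glue [ 0.495 -0.253  0.01 ]
stA [ 0.642 -0.187  0.018]
stB [0.452 0.273 0.018]
tray [0.434 0.15  0.01 ]
capB [ 0.492 -0.237  0.09 ]
capW [ 0.496 -0.282  0.085]
cam in tool [ 0.07069243 -0.00059886 -0.1705304 ] axes [[ 0.   -0.97 -0.25]
 [ 1.    0.   -0.  ]
 [ 0.   -0.25  0.97]]
```

Run:
```python
from h import *
import pickle
V={}
for n,p in {"L1":(.50,.20,.2),"L2":(.56,.09,.2),"R1":(.55,-.16,.2),"R2":(.55,-.27,.2)}.items():
    a=best(p,np.pi/2); bot.goto(p,down(a)); bot.hold(.25)
    V[n]=bot.read_camera("wrist"); cv2.imwrite(f"pics/{n}.png",V[n]["pixels"]); print(n,a,np.round(bot.current_ee_pos(),4))
pickle.dump(V,open("v.pkl","wb")); print(bot.current_clock())
cv2.imwrite("pics/Lboth.png",np.vstack([V["L1"]["pixels"],V["L2"]["pixels"]])[:,:]) if 0 else None
```

```text
L1 1.5707963267948966 [0.4998 0.2005 0.2   ]
L2 4.71238898038469 [0.56 0.09 0.2 ]
R1 4.71238898038469 [ 0.5502 -0.159   0.2   ]
R2 4.71238898038469 [ 0.5503 -0.2689  0.2002]
6.9417
```

View pics/L1.png

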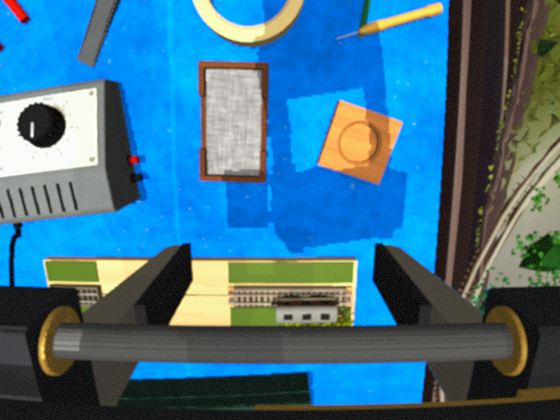

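View pics/L2.png

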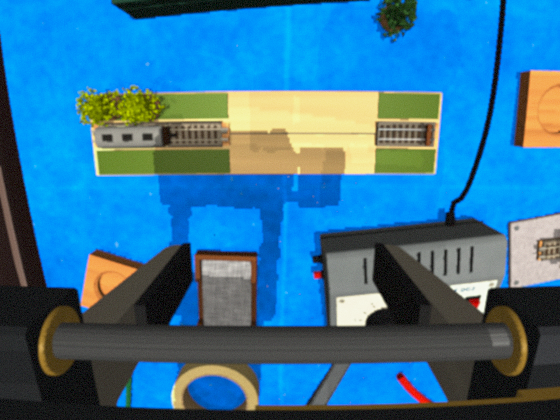

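View pics/R1.png

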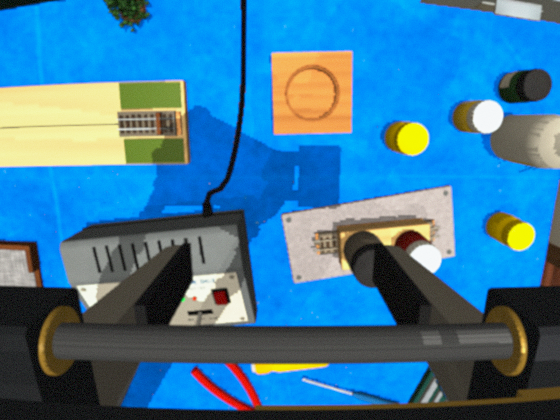

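View pics/R2.png

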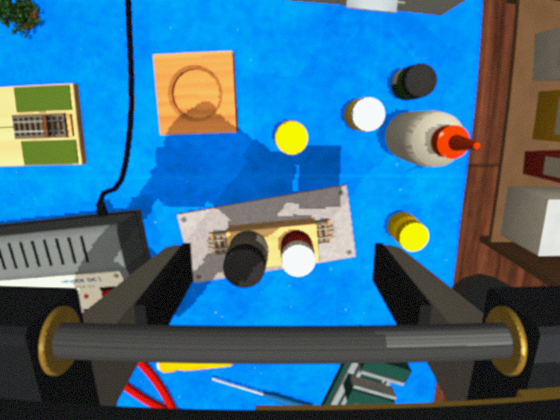

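L1 and L2 show the tray at (233,120), the small stand at (360,140) and the siding gap at (303,133 in L2). R1 and R2 show the large stand at (313,92 / 195,92), with the glue-up partly hidden by the fingers. The yellow look-alikes stand apart from it. I'll take a few unobstructed views of the glue-up and left region, then extract the shapes.

Run:
```python
from h import *
import pickle
V=pickle.load(open("v.pkl","rb"))
for n,p,a in [("R4",(.46,-.29,.2),1.5*np.pi),("R3",(.46,-.20,.2),1.5*np.pi),("L3",(.50,.12,.2),.5*np.pi)]:
    bot.goto(p,down(a)); bot.hold(.25)
    V[n]=bot.read_camera("wrist"); cv2.imwrite(f"pics/{n}.png",V[n]["pixels"])
V["top"]=bot.read_camera("top")
pickle.dump(V,open("v.pkl","wb")); print(bot.current_clock())
for n,(u,v) in {"R4":(150,60),"R3":(200,60)}.items(): 
    pass
cv2.imwrite("pics/R34.png",cv2.resize(np.hstack([V["R3"]["pixels"][60:270,230:490],V["R4"]["pixels"][60:270,100:360]]),(780,315)))
def stands(im):
    h=cv2.cvtColor(im,cv2.COLOR_BGR2HSV)
    m=cv2.inRange(h,(6,120,120),(15,255,255)); m=cv2.morphologyEx(m,cv2.MORPH_CLOSE,np.ones((5,5)))
    cs=[c for c in cv2.findContours(m,0,2)[0] if cv2.contourArea(c)>1500]
    return [(np.round(cv2.minAreaRect(c)[0],1),np.round(cv2.minAreaRect(c)[1]),round(cv2.minAreaRect(c)[2])) for c in cs]
for n in V: print(n,stands(V[n]["pixels"]))
```

```text
10.9333
L1 [(array([358.7, 142.5]), array([65., 66.]), 19)]
L2 []
R1 [(array([311.5,  92. ]), array([80., 77.]), 90)]
R2 [(array([196.3,  93.1]), array([79., 77.]), 87), (array([536. , 121.6]), array([ 61., 247.]), 7)]
R4 [(array([530.8, 109.7]), array([ 70., 216.]), 9)]
R3 [(array([546. , 106.1]), array([ 33., 214.]), 4)]
L3 [(array([440.5, 142.9]), array([63., 66.]), 21)]
top []
```

View pics/R34.png

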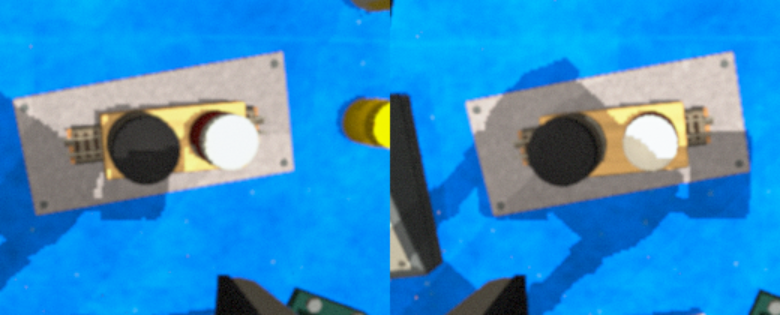

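The crops show the black cap at R3 (327,159) / R4 (217,158) and the white cap at R3 (383,154) / R4 (273,155). The block and track ends show beneath them. Next I'll triangulate the caps and stands, and backproject the siding and tray.

Run:
```python
from h import *
import pickle
V=pickle.load(open("v.pkl","rb"))
def blob(n,lo,hi,near,close=3):
    m=cv2.inRange(cv2.cvtColor(V[n]["pixels"],cv2.COLOR_BGR2HSV),lo,hi)
    m=cv2.morphologyEx(m,cv2.MORPH_OPEN,np.ones((3,3))); m=cv2.morphologyEx(m,cv2.MORPH_CLOSE,np.ones((close,close)))
    k,_,s,ce=cv2.connectedComponentsWithStats(m); lab=None
    i=min((i for i in range(1,k) if s[i,4]>150),key=lambda i:np.hypot(*(ce[i]-near)))
    return max(cv2.findContours((_==i).astype(np.uint8),0,2)[0],key=cv2.contourArea)
# caps
for nm,lo,hi,a,b in [("black",(0,0,0),(180,255,45),(327,159),(217,158)),("white",(0,0,205),(180,60,255),(383,154),(273,155))]:
    P=[cv2.fitEllipse(blob(n,lo,hi,x)) for n,x in (("R3",a),("R4",b))]
    print(nm,[(np.round(p[0],1),np.round(p[1],1)) for p in P],[np.round(x,4) for x in tri([V["R3"],V["R4"]],[p[0] for p in P])])
# stands: bore ring = dark pixels inside orange; rect centres
def corners(n,near):
    c=blob(n,(4,100,60),(17,255,255),near,5); r=cv2.minAreaRect(c); return r
for A,B,x,y in [("R1","R2",(311,92),(196,93)),("L1","L3",(359,142),(440,143))]:
    ra,rb=corners(A,x),corners(B,y)
    print("stand rect",[np.round(q,4) for q in tri([V[A],V[B]],[ra[0],rb[0]])],ra[1:],rb[1:])
    for n,r in((A,ra),(B,rb)):
        im=V[n]["pixels"]; u,v=map(int,r[0]); g=cv2.resize(im[v-45:v+45,u-45:u+45,1],None,fx=4,fy=4,interpolation=2)
        h=cv2.HoughCircles(cv2.GaussianBlur(g,(9,9),2),cv2.HOUGH_GRADIENT,1.5,400,param1=60,param2=20,minRadius=60,maxRadius=130)
        if h is not None:
            a=h[0,0]; uv=(u-45+a[0]/4,v-45+a[1]/4); q=plane(V[n],[uv],.017)[0]
            e=plane(V[n],[(uv[0]+a[2]/4,uv[1])],.017)[0]; print(n,"bore",np.round(uv,1),q.round(4),"diam",2*np.linalg.norm(e-q).round(4))
# look-ats
c=V["top"]; print("cabinet front z.1",plane(c,[(378,120),(410,135),(330,112)],.1).round(3)); print("bottle",plane(V["R2"],[(470,145)],.11).round(3))
cv2.imwrite("pics/mix.png",cv2.resize(np.vstack([V["L2"]["pixels"][80:190,90:450],V["L1"]["pixels"][55:195,60:420]]),None,fx=2.2,fy=2.2,interpolation=2))
```

```text
black [(array([327.7, 169.1]), array([22.5, 41.5])), (array([216.7, 161.3]), array([40.1, 45.4]))] [array([ 0.4936, -0.2378,  0.0839]), np.float64(0.0035)]
white [(array([391.2, 161.2]), array([44.4, 62.9])), (array([273.2, 154.1]), array([33.8, 35.5]))] [array([ 0.5015, -0.2832,  0.1008]), np.float64(0.0029)]
stand rect [array([ 0.6431, -0.1869,  0.0167]), np.float64(0.0007)] ((79.89138793945312, 77.98075103759766), 88.72696685791016) ((77.31405639648438, 78.8382568359375), 86.98721313476562)
R1 bore [310.8  92.9] [ 0.6432 -0.1859  0.017 ] diam 0.0448
R2 bore [197.1  93.1] [ 0.6433 -0.1889  0.017 ] diam 0.0444
stand rect [array([0.4512, 0.2752, 0.0122]), np.float64(0.0002)] ((65.92850494384766, 66.7779769897461), 19.29004669189453) ((66.12825012207031, 66.36233520507812), 20.556045532226562)
L1 bore [358.2 142.9] [0.4516 0.2735 0.017 ] diam 0.0354
L3 bore [440.3 141.8] [0.45   0.2738 0.017 ] diam 0.0382
cabinet front z.1 [[ 0.745 -0.262  0.1  ]
 [ 0.712 -0.339  0.1  ]
 [ 0.758 -0.147  0.1  ]]
bottle [[ 0.602 -0.406  0.11 ]]
```

View pics/mix.png

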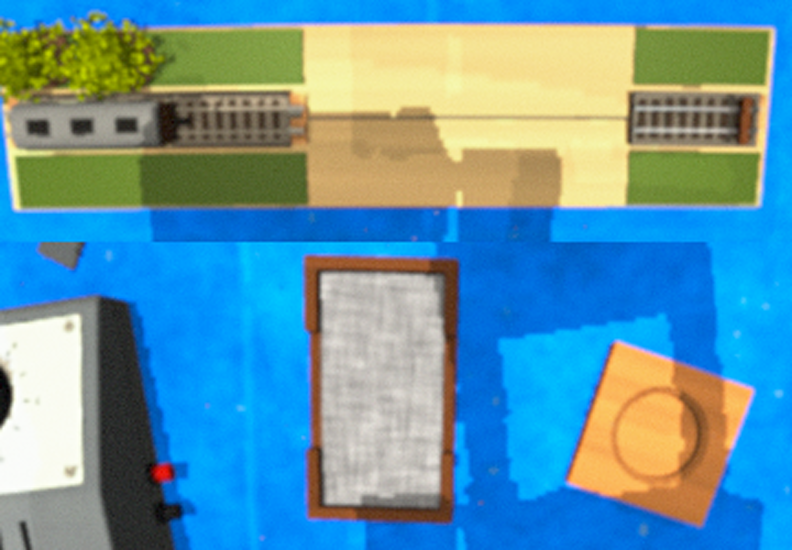

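The mix picture shows the siding gap between px L2 (228,133) and (377,133), with the pencil line at row ~133. It also shows the tray with its long side along world x, and the bore of the small stand. I'll refine these numerically.

Run:
```python
from h import *
import pickle
V=pickle.load(open("v.pkl","rb"))
T=lambda a,b,x,y:[np.round(q,4) for q in tri([V[a],V[b]],[x,y])]
print("black",T("R3","R4",(326.7,158.7),(216.7,158.3)),"white",T("R3","R4",(383.3,154),(273.3,154.5)))
for n,z in(("R3",.09),("R4",.09)): print(plane(V[n],[{"R3":(326.7,158.7),"R4":(216.7,158.3)}[n]],.09).round(4),plane(V[n],[{"R3":(383.3,154),"R4":(273.3,154.5)}[n]],.082).round(4))
hsv=lambda n:cv2.cvtColor(V[n]["pixels"],cv2.COLOR_BGR2HSV)
nb=lambda n:255-cv2.inRange(hsv(n),(95,120,0),(125,255,255))
def comp(n,near):
    m=cv2.morphologyEx(nb(n),cv2.MORPH_OPEN,np.ones((3,3))); k,l=cv2.connectedComponents(m)
    i=l[near[1],near[0]]; return max(cv2.findContours((l==i).astype(np.uint8),0,2)[0],key=cv2.contourArea)
def rect(n,near,z):
    r=cv2.minAreaRect(comp(n,near)); b=plane(V[n],cv2.boxPoints(r),z); e=b[[1,2]]-b[[0,1]]
    L=np.linalg.norm(e,axis=1); d=e[L.argmax()]; print(n,"rect",r[0],"at z",z,b.mean(0).round(4),"sides",L.round(4),"long yaw deg",np.degrees(np.arctan2(d[1],d[0])).round(2)); return r[0]
a=rect("L1",(233,120),.013); u,v=V["L3"]["R"],0
p=V["L3"]; X=np.append(plane(V["L1"],[a],.013)[0],1); X=np.array(p["R"])@X[:3]+p["t"]; near=(int(p["fx"]*X[0]/X[2]+p["cx"]),int(p["fy"]*X[1]/X[2]+p["cy"]))
b=rect("L3",near,.013); print("tray tri",T("L1","L3",a,b))
# siding: edge lines of board in L2 over gap columns; grass/gap boundaries
m=nb("L2"); xs=np.arange(236,370,4); tb=[]
for x in xs:
    r=np.where(m[60:200,x])[0]+60; r=r[(r>85)&(r<182)]; tb.append((r.min()-.5,r.max()+.5))
tb=np.array(tb); E=[]
for k in(0,1):
    f=np.polyfit(xs,tb[:,k],1); q=plane(V["L2"],[(236,np.polyval(f,236)),(370,np.polyval(f,370))],.012); E.append(q); d=q[0]-q[1]; print("edge",k,q.round(4).tolist(),"dir deg",np.degrees(np.arctan2(d[1],d[0])).round(2))
print("width",np.linalg.norm(E[0].mean(0)-E[1].mean(0)).round(4),"mid",np.mean(E,(0,1)).round(4))
g=cv2.inRange(hsv("L2"),(33,90,30),(75,255,255))
for r in (105,108,160,165,168):
    c=np.where(g[r,200:400])[0]+200; l=c[c<300].max()+.5; rr=c[c>300].min()-.5; q=plane(V["L2"],[(l,r),(rr,r)],.012); print("gap",r,l,rr,q.mean(0).round(4),np.linalg.norm(q[0]-q[1]).round(4))
q=plane(V["L2"],[(230.9,133.2),(375.5,133.6)],.012);d=q[0]-q[1];print("pencil",q.round(4).tolist(),q.mean(0).round(4),np.degrees(np.arctan2(d[1],d[0])))
# height of siding: right board end corner in L2 vs R1, picked by contour extremes
c1=comp("R1",(60,120))[:,0];i=c1[(c1[:,1]>60)&(c1[:,1]<180)]; far=i[i[:,0].argsort()[-40:]]
s2=comp("L2",(300,110))[:,0]
f=lambda c,s:c[(c[:,0]+s*c[:,1]).argmax()]
print("corners",f(i,-1),f(i,1),f(s2,-1),f(s2,1),T("R1","L2",f(i,-1),f(s2,-1)),T("R1","L2",f(i,1),f(s2,1)))
```

```text
black [array([ 0.4984, -0.2373,  0.0784]), np.float64(0.0006)] white [array([ 0.5019, -0.2829,  0.0788]), np.float64(0.0001)]
[[ 0.499  -0.2358  0.09  ]] [[ 0.5021 -0.282   0.082 ]]
[[ 0.5002 -0.2393  0.09  ]] [[ 0.5023 -0.283   0.082 ]]
L1 rect (232.5, 121.5) at z 0.013 [0.4334 0.1517 0.013 ] sides [0.0648 0.1146] long yaw deg -0.41
L3 rect (317.034423828125, 121.03694152832031) at z 0.013 [0.4332 0.1529 0.013 ] sides [0.1138 0.0656] long yaw deg 177.91
tray tri [array([0.4316, 0.1524, 0.0163]), np.float64(0.0001)]
edge 0 [[0.6559, 0.1336, 0.012], [0.6563, 0.0059, 0.012]] dir deg 90.2
edge 1 [[0.5748, 0.1357, 0.012], [0.5752, 0.0016, 0.012]] dir deg 90.13
width 0.0811 mid [0.6156 0.0692 0.012 ]
gap 105 226.5 378.5 [0.6424 0.07   0.012 ] 0.1461
gap 108 226.5 378.5 [0.6396 0.07   0.012 ] 0.1463
gap 160 228.5 375.5 [0.5895 0.0698 0.012 ] 0.1458
gap 165 228.5 375.5 [0.5845 0.0698 0.012 ] 0.1463
gap 168 228.5 375.5 [0.5815 0.0697 0.012 ] 0.1466
pencil [[0.6154, 0.1396, 0.012], [0.6154, -0.0016, 0.012]] [0.6154 0.069  0.012 ] 90.00438861622031
corners [184  81] [188 163] [442  93] [435 173] [array([ 0.6551, -0.0654,  0.0107]), np.float64(0.0001)] [array([ 0.5767, -0.0653,  0.0112]), np.float64(0.0002)]
```

Checks: the caps are 45.5 mm apart, the bores measure ~45 and ~37 mm, the siding is 81 mm wide with its top near 11–12 mm, and the tray is 114 x 65 mm outside. These are all consistent with the sizes given. Moving the pots.

```bash
cat >> h.py <<'E'
def pick(x,y,z,yaw,op,N,slow=.06):
    bot.goto((x,y,.2),down(yaw)); bot.set_gripper(op,N)
    bot.line_to((x,y,z+.03),max_speed=.2); bot.line_to((x,y,z),max_speed=slow)
    bot.set_gripper(0,N); print("grip",round(bot.current_opening()*92,1),"mm",bot.current_grip_force())
    bot.line_to((x,y,z+.03),max_speed=.06); bot.line_to((x,y,.2),max_speed=.2)
def place(x,y,z,yaw,op,lo=.2,f=5):
    print("hold",round(bot.current_opening()*92,1)); bot.goto((x,y,lo),down(yaw)); bot.hold(.2); f0=np.array(bot.current_contact_force())
    bot.line_to((x,y,z+.03),max_speed=.2); bot.line_to((x,y,z),max_speed=.04); bot.hold(.2)
    print("hold",round(bot.current_opening()*92,1),"dF",np.round(np.array(bot.current_contact_force())-f0,1),np.round(bot.current_ee_pos(),4)); bot.set_gripper(op); bot.hold(.2)
    bot.line_to((x,y,z+.04),max_speed=.1); bot.line_to((x,y,lo),max_speed=.25)
E
python3 - <<'E'
from h import *
pi=np.pi
Y=best((.499,-.2375,.2),.11); print(Y)
for p,y in [((.643,-.187,.023),pi/2),((.451,.274,.023),pi),((.451,.274,.023),0),((.6155,.069,.014),pi),((.6155,.069,.014),0),((.4325,.152,.016),pi/2),((.4325,.152,.016),-pi/2)]:
    q=bot.inverse_kinematics(p,down(y)); print(p,round(y,2),None if q is None else np.round(q,2))
pick(.499,-.2375,.053,Y,.8,20)
place(.6432,-.1873,.0235,pi/2,.62)
print(bot.current_clock())
bot.goto((.46,-.29,.2),down(1.5*np.pi)); bot.hold(.25)
import pickle; c=bot.read_camera("wrist"); pickle.dump(c,open("r5.pkl","wb")); cv2.imwrite("pics/R5.png",c["pixels"]); t=bot.read_camera("top"); cv2.imwrite("pics/R5v.png",np.hstack([c["pixels"][:270,60:400],cv2.resize(t["pixels"][130:265,310:460],(300,270))]))
E
```

```text
0.11
(0.643, -0.187, 0.023) 1.57 [-0.46  0.59  1.44  0.    1.11 -2.03]
(0.451, 0.274, 0.023) 3.14 [ 0.32  0.28  1.87  0.    0.99 -2.82]
(0.451, 0.274, 0.023) 0 [ 0.32  0.28  1.87 -0.    0.99  0.32]
(0.6155, 0.069, 0.014) 3.14 None
(0.6155, 0.069, 0.014) 0 [-0.08  0.49  1.6  -0.    1.05 -0.08]
(0.4325, 0.152, 0.016) 1.57 [ 0.07  0.13  2.07 -0.    0.95 -1.5 ]
(0.4325, 0.152, 0.016) -1.57 [ 0.07  0.13  2.07 -0.    0.95  1.64]
grip 37.5 mm 19.999907612800598
hold 37.4
hold 37.5 dF [0.1 0.6 0.8] [ 0.6435 -0.1874  0.0239]
21.3917
```

View pics/R5v.png

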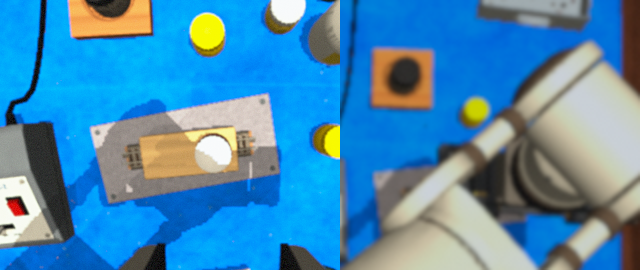

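The large pot sits centred in its stand (top crop at (403,75)). The white-capped pot is still in place at px (273,152). Next is the small pot.

Run:
```python
from h import *
pick(.502,-.2828,.053,.11,.75,20)
place(.4508,.2738,.0235,2.95,.5)
print(bot.current_clock())
import pickle
c=bot.read_camera("wrist"); 
W={}
for n,p in (("a",(.46,-.29,.2)),("b",(.46,-.21,.2))):
    bot.goto(p,down(1.5*np.pi)); bot.hold(.25); W[n]=bot.read_camera("wrist")
pickle.dump(W,open("blk.pkl","wb"))
t=bot.read_camera("top")
for n in W:
    h=cv2.cvtColor(W[n]["pixels"],cv2.COLOR_BGR2HSV); cv2.imwrite(f"pics/blk{n}.png",W[n]["pixels"])
cv2.imwrite("pics/blkv.png",np.hstack([W["a"]["pixels"][60:270,130:390],W["b"]["pixels"][60:270,200:460],cv2.resize(t["pixels"][195:265,115:195],(240,210))]))
print(bot.current_clock())
```

```text
grip 30.3 mm 19.99757409095764
hold 30.5
hold 30.1 dF [ 0.5 -0.5  0.1] [0.451  0.2739 0.0238]
35.4667
39.4583
```

View pics/blkv.png

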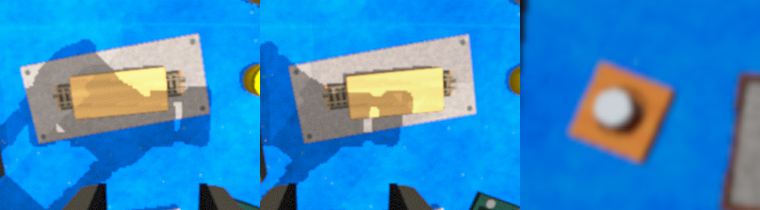

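The small pot sits in the small stand, with its cap slightly off-centre at (616,108) from parallax. The block top is at (120,92) in the left crop and (395,92) in the middle one. Next I'll measure the block.

Run:
```python
from h import *
import pickle
W=pickle.load(open("blk.pkl","rb")); C=[]
for n,(u,v) in {"a":(250,150),"b":(335,150)}.items():
    h=cv2.cvtColor(W[n]["pixels"],cv2.COLOR_BGR2HSV)
    m=cv2.inRange(h,(14,85,80),(32,255,255)); m=cv2.morphologyEx(cv2.morphologyEx(m,2,np.ones((3,3))),3,np.ones((5,5)))
    k,l=cv2.connectedComponents(m); c=max(cv2.findContours((l==l[v,u]).astype(np.uint8),0,2)[0],key=cv2.contourArea)
    r=cv2.minAreaRect(c); b=plane(W[n],cv2.boxPoints(r),.04); e=b[[1,2]]-b[[0,1]]; L=np.linalg.norm(e,axis=1); d=e[L.argmax()]
    C.append(r[0]); print(n,r[0],b.mean(0).round(4),L.round(4),np.degrees(np.arctan2(d[1],d[0])).round(1))
print(tri([W["a"],W["b"]],C))
```

```text
a (249.3118896484375, 152.61880493164062) [ 0.499  -0.2602  0.04  ] [0.089  0.0403] -84.5
b (335.9864807128906, 152.47015380859375) [ 0.4991 -0.2605  0.04  ] [0.0897 0.0411] -83.9
(array([ 0.49919973, -0.2603766 ,  0.03958439]), np.float64(4.111718289735953e-05))
```

Run:
```python
from h import *
import pickle
pick(.499,-.2603,.027,.101,.75,25)
place(.4325,.152,.0175,np.pi/2-.02,.62)
print(bot.current_clock())
W={}
for n,p,a in (("t",(.50,.12,.2),.5*np.pi),("a",(.46,-.21,.2),1.5*np.pi),("b",(.46,-.29,.2),1.5*np.pi)):
    bot.goto(p,down(a)); bot.hold(.25); W[n]=bot.read_camera("wrist")
pickle.dump(W,open("trk.pkl","wb")); print(bot.current_clock())
cv2.imwrite("pics/trkv.png",np.hstack([W["a"]["pixels"][60:270,200:460],W["b"]["pixels"][60:270,130:390],W["t"]["pixels"][60:270,240:500]]))
```

```text
grip 39.8 mm 24.998598396778107
hold 39.6
hold 39.5 dF [-1.  -0.6  1.3] [0.4328 0.152  0.0178]
50.725
54.5583
```

View pics/trkv.png

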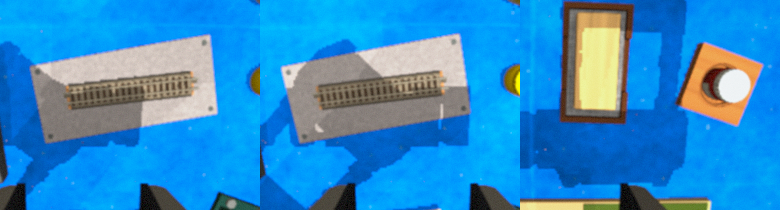

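The block lies inside its tray with even margins at (598,62), and the small pot is seated in its bore. The track lies clear on the board between (68,96) and (193,83) in the left crop. I'll measure it and lay it.

Run:
```python
from h import *
import pickle
W=pickle.load(open("trk.pkl","rb")); C=[]
for n,(u,v) in {"a":(331,150),"b":(250,150)}.items():
    h=cv2.cvtColor(W[n]["pixels"],cv2.COLOR_BGR2HSV)
    m=cv2.inRange(h,(5,70,20),(28,255,255)); m[:100]=0;m[205:]=0;m[:,:u-90]=0;m[:,u+90:]=0
    m=cv2.morphologyEx(m,3,np.ones((7,7))); m=cv2.morphologyEx(m,2,np.ones((5,5)))
    c=max(cv2.findContours(m,0,2)[0],key=cv2.contourArea)
    r=cv2.minAreaRect(c); b=plane(W[n],cv2.boxPoints(r),.015); e=b[[1,2]]-b[[0,1]]; L=np.linalg.norm(e,axis=1); d=e[L.argmax()]
    f=cv2.fitLine(c,cv2.DIST_L2,0,.01,.01).ravel(); q=plane(W[n],[f[2:]-60*f[:2],f[2:]+60*f[:2]],.015); d2=q[1]-q[0]
    C.append(r[0]); print(n,r[0],b.mean(0).round(4),L.round(4),np.degrees(np.arctan2(d[1],d[0])).round(1),np.degrees(np.arctan2(d2[1],d2[0])).round(1))
print(tri([W["a"],W["b"]],C))
```

```text
a (329.5718994140625, 150.1708984375) [ 0.4995 -0.2565  0.015 ] [0.1242 0.0226] -83.7 -82.3
b (249.9102325439453, 149.62213134765625) [ 0.4999 -0.2574  0.015 ] [0.1239 0.0221] -83.8 -83.7
(array([ 0.49905366, -0.25732222,  0.00811965]), np.float64(0.00023023443536672903))
```

The measured length is 124 mm against 132, so the mask is missing something at an end. I'll check with an enlarged crop.

Run:
```python
from h import *
import pickle
W=pickle.load(open("trk.pkl","rb"))
cv2.imwrite("pics/trkz.png",np.vstack([cv2.resize(W["a"]["pixels"][120:180,255:405],(780,290),interpolation=2),cv2.resize(W["b"]["pixels"][120:180,175:325],(780,290),interpolation=2)]))
```

```text
(no output)
```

View pics/trkz.png

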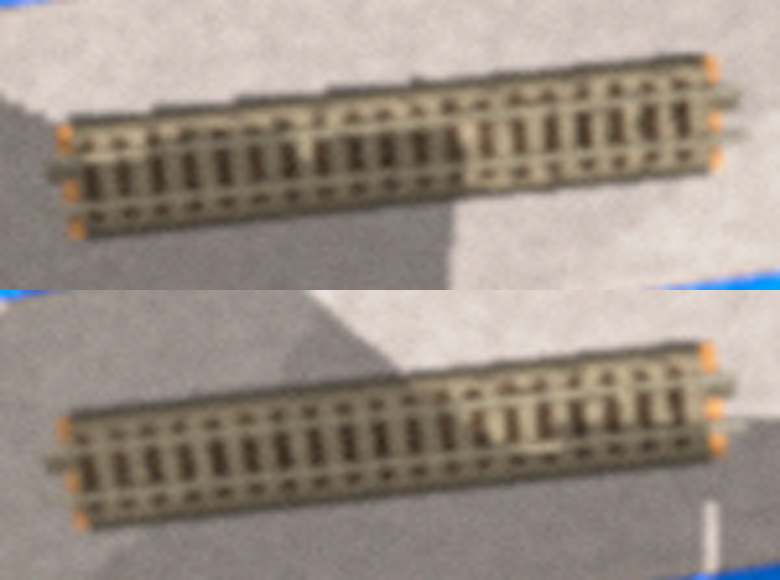

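In the zoom, the body ends are at (72,180)–(716,113), with the rail joiners out to (50,172)–(740,105). That makes 132 mm over the joiners, centred at px (330.8,150.4) in a and (250.4,150) in b. I'll pick it up and lay it.

Run:
```python
from h import *
import pickle
W=pickle.load(open("trk.pkl","rb"))
a,b=plane(W["a"],[(330.8,150.4)],.016)[0],plane(W["b"],[(250.4,150)],.016)[0]
print(a,b,tri([W["a"],W["b"]],[(330.8,150.4),(250.4,150)])[0])
x,y=((a+b)/2)[:2]; y=.7*y+.3*-.2603; print(x,y)
pick(x,y,.0085,.108,.5,25,.04)
place(.6155,.0695,.0155,0.0,.45)
print(bot.current_clock())
bot.goto((.56,.09,.2),down(1.5*np.pi)); bot.hold(.25); c=bot.read_camera("wrist"); pickle.dump(c,open("fin.pkl","wb"))
cv2.imwrite("pics/fin.png",cv2.resize(c["pixels"][75:190,70:460],(780,230)))
```

```text
[ 0.49926736 -0.25749863  0.016     ] [ 0.4995716  -0.25848657  0.016     ] [ 0.49904277 -0.25809783  0.01152103]
0.4994194775843014 -0.2586848210766732
grip 25.7 mm 24.989331364631653
hold 25.9
hold 25.6 dF [1.1 0.7 0.2] [0.6157 0.0695 0.0157]
65.675
```

View pics/fin.png

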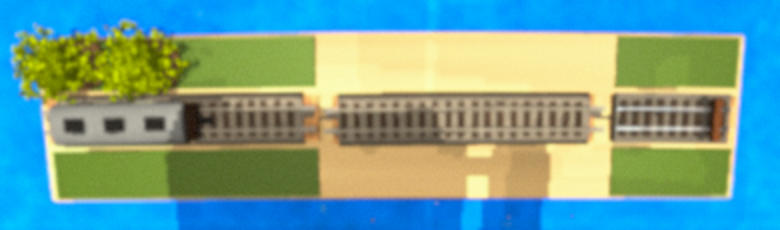

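The track lies flat and in line: its body runs from 337 to 590 between rail ends at 305 and 612, about 3 mm off centre along y. The van is unmoved at (118,122). Handing in.

```bash
python3 -c "
from h import *
print(np.round(bot.current_contact_force(),1)); print(bot.job_done(),bot.current_clock())"
```

```text
[0.3 0.3 0.7]
the job is handed in; nothing more can be done
the job is handed in; nothing more can be done
```

I handed the job in at about 67 s of the 104 s allowed: both pots are in their own stands, the press block is in its tray, the track section is in the gap about 3 mm off centre along the board, and the van looked unmoved in the last picture; the verdict was not shown.

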